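# Clamp a jar in the holder and stop at the click

## Task

The lid of the yellow-lidded jar is stuck: stand that jar gently upright on the black bed of the white jar holder, between the vee stop and the sliding jaw, and let go of it. Then turn the orange knob clockwise until the jaw grips the jar and the knob slips with its first click, and stop there - a second click does no harm, but a third must not come. Leave the jar clamped, let go of the knob, and leave the other things on the counter alone.

Things in the scene. Friction and masses are not known exactly. Their poses are not given: they have to be found in the camera images.
- jar: clear glass jar, no label, yellow lid with a green disc; 62 mm across (glass and lid alike), 100 mm tall (the lid is the top 16 mm), 0.15 to 0.31 kg; origin at the centre of its underside, z up. The three other jars are of the same size and may stand in any of the same places
- holder: white jar holder fixed to the counter: base plate 110 (its x) by 270 mm (y), 9 mm high; origin on the counter under it, z up. Along y from -y to +y: blue 120 degree vee stop opening to +y, top 46 mm above the counter; bed; jaw; 62 mm square gear housing at y = +70 mm, 42 mm high. The stop's setting is unknown: a jar pressed into the vee has its axis at x = 0, y = -79 mm, +-8 mm
- bed: black rubber bed on the holder, 66 mm (x) by 90 mm (y) by 3 mm, on which the jar stands; origin at the centre of its underside; its top is 12 mm above the counter; axes as the holder's
- bed_spot (a point): centre of the bed's upper face, 12 mm above the counter: a jar stood upright with its axis on this point (within 4 mm) clears the stop and the jaw at all their starts, and the jaw then pushes it along the bed into the vee; axes as the holder's
- jaw: blue sliding jaw, 54 mm wide (x), 12 mm thick, top 47 mm above the counter; axes as the holder's; origin at the foot of the middle of its face to the jar, 14 mm above the counter. It slides to the holder's -y, towards the jar, by 10 mm per radian of the knob turned clockwise seen from above (back if counter-clockwise). At the start its face is at y = -22 to -28 mm of the holder
- collar: steel ring under the knob, 50 mm across, 8 mm high, red mark at its -x rim; origin on the knob's axis, 42 mm above the counter, z up. It turns with the knob and drives the jaw (running friction about 0.25 N m, which also holds the jaw in place); when the jaw grips the jar it stops and the knob slips on it. Its x axis and the knob's are parallel until the knob clicks
- knob: orange torque knob on an upright axis: 40 mm disc 8 mm high with an upright square grip on it, 26 by 26 mm (flats square to its x and y) and 32 mm high, white line on top at its -x half; origin on the axis at the disc's underside, 50 mm above the counter, z up; the grip's top is 88 mm above the counter
- knob_grip (a point): point on the knob's axis in the square grip, 81 mm above the counter, 7 mm below the grip's top, 23 mm above the disc: where to pinch it across two opposite flats (26 mm); axes as the knob's. From its start the knob turns 1.2 to 3.5 rad clockwise before the jaw grips, so it may have to be let go and taken afresh
- knob_top (a point): middle of the top of the knob's square grip, 88 mm above the counter. The knob's clutch slips on the collar at about 0.5 N m: the torque peaks at 0.1 rad of slip, falls to nothing by 0.25 rad, and the knob snaps in at 0.35 rad: one click; each further click is 0.39 rad (22.5 degrees) on. Let go before 0.25 rad it springs back; axes as the knob's
- jar_b1: jar of the same size with a black lid and purple label; leave it alone; origin at the centre of its underside
- jar_b2: a second such jar with a black lid; leave it alone
- jar_w: jar of the same size with a white lid and pale label; leave it alone
- mug: blue mug, 80 mm across, 95 mm tall, handle at its +y; leave it alone
- can: food can, 72 mm across, 100 mm tall; leave it alone
- spoon: spoon lying along its x axis; leave it alone
- potlid: terracotta-coloured pot lid, 170 mm across, 46 mm high; leave it alone
Mind the look-alikes: they are no part of the job. What is shaped like the jar but brown or turquoise is not meant.

How it is judged:
By the outcome, as a careful person would: the job done as asked, in the order asked, and still so for the second after the job is handed in, with the robot touching nothing.
It also fails if it takes over 69 s, if anything falls off the work surface, if the arm or the gripper's body presses on something with over 40 N, if the wrist force passes 120 N, or if a joint passes its speed limit or range.

## Robot

A 6-joint arm with a two-finger parallel gripper is mounted at the origin on the work surface. World frame = base frame: x ahead of the robot, y to its left, z up, the work surface at z = 0. Lengths are in mm, angles in rad, forces in N, time in s.
With the tool pointing down it reaches from about 350 to 975 mm from the base axis. Payload 7.1 kg.
Tool frame: the origin (TCP) lies between the finger pads; the fingertips stand 19 mm ahead of it and the grasp point (between the pads) is the TCP (ctrl.tcp_to_tips is the distance from the TCP to the fingertips, in mm); z points along the fingers, y is the line along which they close (so a half turn about z gives the same grasp; the last joint's range is limited). The gripper opens to 88 mm and grips with 3 to 60 N. Pads are 20 mm wide; open, the fingers measure 115 mm over their backs; the gripper's body (75 mm by 178 mm) begins 61 mm behind the grasp point.
Start: joints at [1.225, 0.423, 1.63, -0, 1.089, -0.019], TCP at [200.602, 591.915, 241.675] pointing down, gripper open.
Joint ranges: [-3, 3], [-0.9, 2.11], [0.09, 2.58], [-1.31, 4.45], [0.11, 2.69], [-2.54, 2.54]. Speed limits (rad/s): [2.39, 2.39, 3.01, 3.14, 3.14, 3.14].

## Interface

Orientations are given as a rotation vector (axis times angle).
In Python, from workcell import status, optics, ctrl gives the robot as it stands. The module is installed in compiled form; this text tells all that it offers.
- The arm moves only by the shell command python3 -m inch 'ROWS'. ROWS is JSON, a list that holds one entry, the list of rows, each a list of 7 numbers: the shift along the tool's x, y, z in mm, then the turn, a rotation vector about the tool's x, y, z in rad, then the opening in per cent of the stroke, from 0 (shut) to 100 (fully open). A call has 1 to 20 rows; each row is the pose to reach, as a shift and turn from the pose commanded when the call began, along the tool's axes at that moment; what a row does not reach only later rows make up. A row lasts 1/10 s, in which the tool goes at most 50 mm and 8.59 degrees, less where a joint would pass 70% of its speed; a pose out of reach is approached as far as the arm can. A call with a gripper value outside its range is refused whole. The fingers move at their own pace and stop on an object; the grip force is fixed at half the most. Time passes only in rows, so rows that repeat a pose let the fingers close. It gives the time, the measured TCP pose, the force, the opening and the grip force at its end, in the units of the state.
- status.get_obs(): the state, without advancing time (a new reading comes with each control period).
- optics.get_image(name): name is "scene" or "top"; returns a dict with "frame" (384x512x3 uint8, red, green, blue), "fx", "fy", "cx", "cy" (pixels), "rvec" (rotation vector, rad) and "tvec" (3), from world to camera coordinates, as OpenCV has them. Camera axes: x right, y down, z forward; pixel columns grow to the right and rows downward; lengths in mm; the calibration is good to about 2 mm. A picture is of the moment at which its call begins. There is no depth.
- ctrl.close_job(): hands the job in; it is judged then, once.
The state is a dict: "t": time; "qpos": joint angles; "qvel": joint speeds; "joint_torque": joint torques, N m; "ee_pos": TCP position; "orientation": TCP orientation; "ft_force": force on the tool from outside, world axes, zero at the start; "moment": the same for the moment, N m; "width": finger opening in mm; "grasp_force": force on a finger pad.
Only numpy, scipy, OpenCV 4.12 (cv2) and the standard library are available. Lean on these libraries where they do the work, as an engineer would, in place of code of your own. Each camera call takes 0.05 s, during which the arm holds its last target. There are 200 camera calls.

## Working session

There is one attempt and no reset: what is moved stays moved. The work goes in short steps, Python scripts to look and compute and a shell command to move; the robot and the scene stay as the last step left them, time stands still between calls to the robot, and variables do not carry over. Pictures are saved under pics/ and viewed, at most 10 in all, crops included, and the job is handed in when it is done.

```bash
mkdir -p pics; python3 - <<'E'
from workcell import status, optics, ctrl
import cv2,json
o=status.get_obs(); print({k:o[k] for k in('t','ee_pos','orientation','width','ft_force')}, ctrl.tcp_to_tips)
for n in('scene','top'):
    d=optics.get_image(n); cv2.imwrite(f'pics/{n}0.png',d['frame'][:,:,::-1]); print(n,[d[k] for k in('fx','fy','cx','cy','rvec','tvec')])
E
python3 -c "
import cv2,numpy as np
for n in('scene','top'): cv2.imwrite(f'pics/{n}0b.png',cv2.resize(cv2.imread(f'pics/{n}0.png'),(800,600),interpolation=cv2.INTER_CUBIC))"
```

```text
{'t': 0.0, 'ee_pos': array([200.41405891, 591.42995026, 240.90139938]), 'orientation': array([-5.11013030e-01, -3.09946147e+00,  2.40111774e-03]), 'width': 87.62010692801448, 'ft_force': array([-1.18937417, -0.05954801,  0.06972462])} 19.0
scene [373.5663224764928, 373.5663224764928, 253.40419369257708, 183.78034739968984, array([ 2.08811432,  0.92397154, -0.42818675]), array([-402.73573639, -182.54185337, 1525.78064938])]
top [401.13807718435334, 401.13807718435334, 255.2758599915487, 193.4485696585542, array([ 2.1758514 , -2.16568945,  0.10552812]), array([  18.26754338,  603.12444748, 1402.60133028])]
```

View pics/scene0b.png

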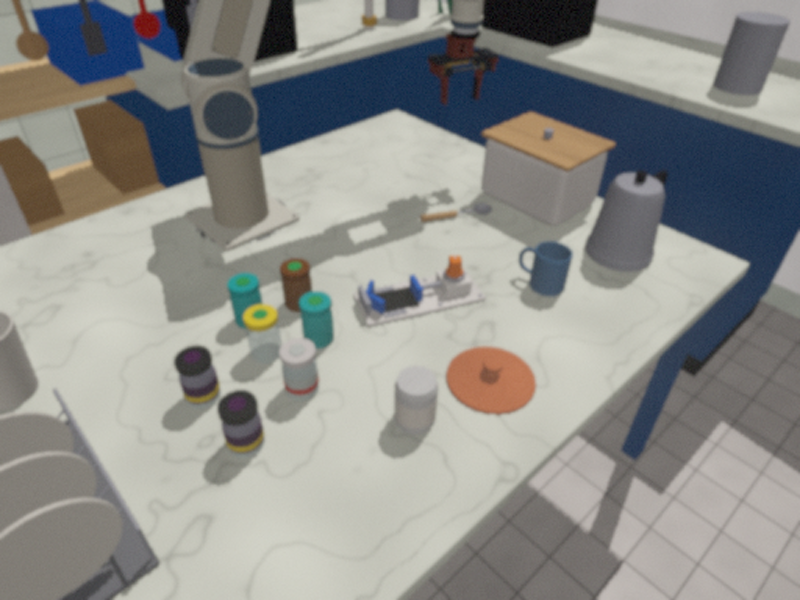

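View pics/top0b.png

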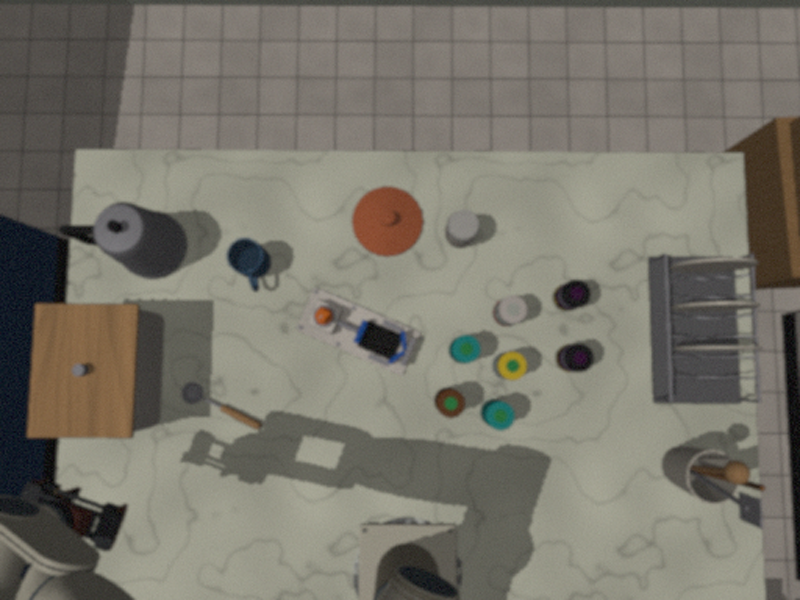

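The yellow-lidded candidate is at (261,318) in the scene view and (512,366) in the top view, both on the 800-wide pictures. The look-alikes are two turquoise jars (465,349) and (499,413) and a brown one (450,403), each with a green disc, plus one white and two black lids. Only (512,366) has a yellow lid on clear glass. The holder shows the knob at (324,316) and the bed at (380,340). I'll measure them now and confirm with a crop.

```bash
cat > h.py <<'E'
import cv2,numpy as np
from workcell import status, optics, ctrl
def cam(d):
    R=cv2.Rodrigues(np.array(d['rvec']))[0]; return R,np.array(d['tvec'])
def ray(d,uv):
    R,t=cam(d); v=np.array([(uv[0]-d['cx'])/d['fx'],(uv[1]-d['cy'])/d['fy'],1]); return -R.T@t,R.T@v
def onz(d,uv,z):
    o,v=ray(d,uv); return o+v*(z-o[2])/v[2]
def two(d1,a,d2,b):
    o1,v1=ray(d1,a);o2,v2=ray(d2,b)
    s=np.linalg.lstsq(np.c_[v1,-v2],o2-o1,rcond=None)[0]; p,q=o1+s[0]*v1,o2+s[1]*v2
    return (p+q)/2,np.linalg.norm(p-q)
def proj(d,p):
    return cv2.projectPoints(np.array([p],float),np.array(d['rvec']),np.array(d['tvec']),np.array([[d['fx'],0,d['cx']],[0,d['fy'],d['cy']],[0,0,1.]]),None)[0][0,0]
def blobs(d,lo,hi,amin=20):
    h=cv2.cvtColor(d['frame'],cv2.COLOR_RGB2HSV); m=cv2.inRange(h,np.array(lo),np.array(hi))
    n,l,s,c=cv2.connectedComponentsWithStats(m); 
    return [(c[i].round(1),s[i].tolist(),cv2.minEnclosingCircle(np.argwhere(l==i)[:,::-1].astype(np.float32)),l==i) for i in range(1,n) if s[i][4]>=amin]
E
python3 - <<'E'
from h import *
D={n:optics.get_image(n) for n in('scene','top')}
for n,d in D.items():
    for nm,lo,hi in(('yellow',(22,120,90),(33,255,255)),('orange',(3,150,120),(14,255,255)),('blue',(105,150,60),(125,255,255)),('black',(0,0,0),(180,255,38)),('turq',(80,120,60),(98,255,255)),('purple',(135,60,20),(165,255,255))):
        for c,s,mc,_ in blobs(d,lo,hi,12):
            z={'yellow':100,'orange':88,'blue':46,'black':12,'turq':100,'purple':100}[nm]
            p=onz(d,c,z)
            if 250<p[0]<850 and abs(p[1])<450: print(n,nm,c,s,np.round(mc[0],1),round(mc[1],1),p.round(1))
t=D['top']['frame'][:,:,::-1];s=D['scene']['frame'][:,:,::-1]
a=cv2.resize(t[175:255,185:285],(500,400),interpolation=cv2.INTER_CUBIC)
a=cv2.resize(t[180:250,185:265],None,fx=5,fy=5,interpolation=cv2.INTER_CUBIC)
b=cv2.resize(s[160:225,220:320],None,fx=4,fy=4,interpolation=cv2.INTER_CUBIC)
c=cv2.resize(s[160:250,135:225],None,fx=4,fy=4,interpolation=cv2.INTER_CUBIC)
im=np.zeros((600,800,3),np.uint8); im[:350,:400]=a[:350,:400]; im[:260,400:]=b[:260,:400]; im[265:265+335,400:760]=c[:335,:360]; cv2.imwrite('pics/crop1.png',im)
E
```

```text
scene yellow [166.  203.1] [156, 195, 21, 17, 229] [166. 202.] 10.4 [ 471.9 -229.   100. ]
scene yellow [130.1 253.7] [120, 247, 19, 10, 54] [129. 251.] 9.8 [ 574.  -396.7  100. ]
scene yellow [156.9 285.5] [146, 280, 21, 9, 55] [156. 282.] 10.2 [ 700.1 -397.2  100. ]
scene orange [290.6 170.7] [287, 165, 8, 12, 64] [291.  170.4] 5.7 [593.6 165.3  88. ]
scene blue [240.1 190.5] [237, 188, 8, 6, 15] [240.5 190. ] 4.0 [521.6   8.7  46. ]
scene turq [155.5 187.3] [146, 175, 20, 33, 338] [156. 191.] 16.3 [ 389.4 -213.8  100. ]
scene turq [201.8 202.3] [192, 187, 19, 34, 428] [201.5 203.5] 16.9 [ 537.5 -150.5  100. ]
scene purple [122.6 228.1] [118, 224, 10, 9, 62] [122.5 228.5] 5.1 [ 480.7 -368.6  100. ]
scene purple [151.1 258. ] [146, 254, 11, 9, 74] [151. 258.] 5.4 [ 620.7 -365.3  100. ]
top yellow [327.3 233.5] [318, 225, 19, 18, 213] [327.3 233.5] 9.3 [ 462.  -221.7  100. ]
top orange [247.2 141.5] [227, 121, 43, 42, 1313] [247.7 141.3] 21.3 [778.2  49.9  88. ]
top orange [205.9 201.3] [202, 197, 9, 10, 55] [205.5 201.5] 4.7 [569.5 189.6  88. ]
top blue [231.1 212. ] [228, 206, 7, 1
[... 293 characters left out ...]
 black [168.9 169.4] [167, 164, 5, 10, 18] [168.5 168.5] 4.7 [691.2 335.6  12. ]
top black [367.6 187.8] [360, 180, 17, 16, 158] [367.9 187.6] 8.3 [ 627.2 -385.3   12. ]
top black [242.9 217.4] [231, 206, 24, 22, 327] [243.  216.5] 12.6 [518.1  65.2  12. ]
top black [369.3 228.3] [362, 221, 17, 16, 158] [369.7 228.5] 8.6 [ 481.2 -388.    12. ]
top turq [297.2 223. ] [289, 215, 18, 17, 187] [297.3 222.9] 8.9 [ 496.7 -120.7  100. ]
top turq [318.2 264.6] [309, 257, 20, 17, 214] [318.3 264.6] 10.0 [ 358.6 -190.   100. ]
top purple [368.7 186.9] [363, 182, 12, 11, 78] [368.5 186.5] 5.7 [ 620.3 -364.4  100. ]
top purple [370.8 228.6] [366, 224, 11, 10, 74] [371.  228.5] 6.0 [ 479.1 -368.2  100. ]
```

View pics/crop1.png

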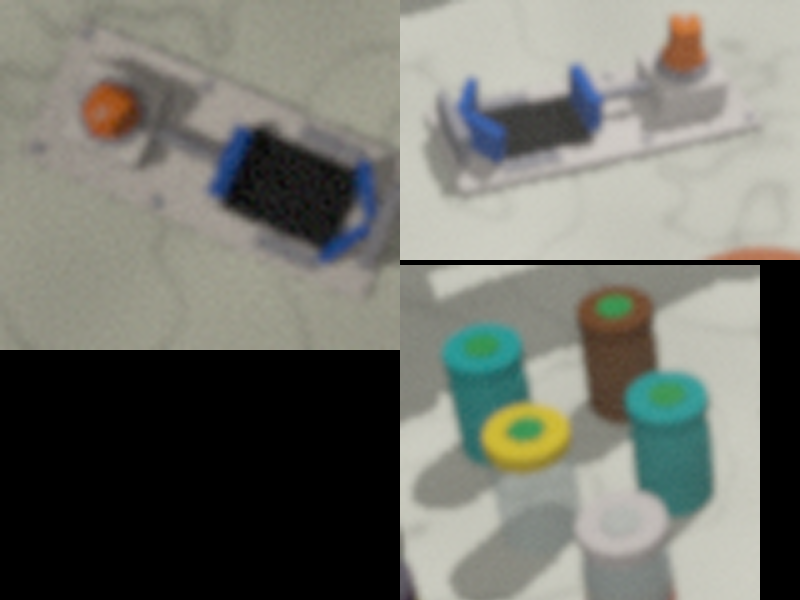

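The crop confirms the yellow lid with green disc on clear glass, so that is the jar. It also shows the vee stop, the black bed, the jaw and the knob. Next I'll refine the poses from the two views.

```bash
python3 - <<'E'
from h import *
D={n:optics.get_image(n) for n in('scene','top')}; S,T=D['scene'],D['top']
g={}
for n,d in D.items():
    y=[b for b in blobs(d,(22,120,90),(33,255,255),150) if n=='top' or abs(b[0][0]-166)<5][0]; yc=y[0]
    b=min(blobs(d,(45,80,50),(78,255,255),8),key=lambda b:np.hypot(*(b[0]-yc))); g[n]=b[0]; print(n,'green',b[0],b[1],onz(d,b[0],100).round(1))
print(two(S,g['scene'],T,g['top']))
# white lid/brown
for c,s,_,_ in blobs(T,(45,80,50),(78,255,255),8): print('greens',c,onz(T,c,100).round(1))
k={n:[b for b in blobs(d,(3,150,120),(14,255,255),30) if b[1][4]<120] for n,d in D.items()}
for n in k:
  for b in k[n]: print(n,'orange',b[0],b[1])
# bed
h=cv2.cvtColor(T['frame'],cv2.COLOR_RGB2HSV)
m=cv2.inRange(h,(0,0,0),(180,255,70)); m[:, :225]=0; m[:,266:]=0; m[:200]=0; m[235:]=0
bl=cv2.inRange(h,(105,120,50),(125,255,255)); m[bl>0]=0
P=np.array([onz(T,p[::-1],12)[:2] for p in np.argwhere(m)])
r=cv2.minAreaRect(P.astype(np.float32)); print('bed',len(P),r,P.mean(0))
q=cv2.boxPoints(r); print(q.round(1).tolist())
B=[b for b in blobs(S,(0,0,0),(180,255,60),60) if 230<b[0][0]<275 and 180<b[0][1]<200]
for b in B: print('scene bed',b[0],b[1],onz(S,b[0],12).round(1))
E
```

```text
scene green [166.  200.7] [163, 199, 7, 5, 28] [ 462.9 -223.3  100. ]
top green [327.8 233.7] [325, 231, 7, 7, 36] [ 461.3 -223.3  100. ]
(array([ 461.56426901, -223.1435972 ,   98.99825186]), np.float64(0.8525034653862286))
greens [298.2 222.8] [ 497.4 -124.1  100. ]
greens [327.8 233.7] [ 461.3 -223.3  100. ]
greens [288.2 257.7] [380.9 -90.  100. ]
greens [319.8 265.8] [ 354.7 -195.3  100. ]
scene orange [290.7 170.7] [287, 165, 8, 12, 62]
top orange [205.9 201.3] [202, 197, 9, 10, 56]
bed 383 ((517.0679931640625, 63.40470886230469), (84.31314849853516, 61.38469314575195), 66.64144897460938) [517.87785156  64.48872805]
[[472.20001220703125, 36.900001525878906], [528.5, 12.5], [562.0, 89.9000015258789], [505.6000061035156, 114.30000305175781]]
```

```bash
python3 - <<'E'
from h import *
T=optics.get_image('top');S=optics.get_image('scene')
print('campos',(-cam(T)[0].T@cam(T)[1]).round())
f=cv2.GaussianBlur(T['frame'],(3,3),0); L=cv2.cvtColor(f,cv2.COLOR_RGB2LAB).astype(int)
print(L[195:197,190:235:4].reshape(-1,3)[:12].tolist())
m=((L[...,1]>=128)).astype(np.uint8); 
m[:180]=0;m[245:]=0;m[:,:185]=0;m[:,272:]=0
m=cv2.morphologyEx(m,cv2.MORPH_OPEN,np.ones((3,3)));n,l,s,c=cv2.connectedComponentsWithStats(m); i=1+s[1:,4].argmax(); print(s[i])
ys=np.argwhere(l==i)
P=np.array([onz(T,p[::-1],9)[:2] for p in ys]); r=cv2.minAreaRect(P.astype(np.float32)); print(r, cv2.boxPoints(r).round(1).tolist())
k=np.array([205.9,201.3])
for z in(58,70,80,88): print(z,onz(T,k,z).round(1))
a=cv2.resize(T['frame'][182:222,185:225][:,:,::-1],(400,400),interpolation=cv2.INTER_CUBIC)
b=cv2.resize(S['frame'][155:195,265:305][:,:,::-1],(400,400),interpolation=cv2.INTER_CUBIC)
mm=cv2.resize((l==i).astype(np.uint8)[180:245,185:272]*255,None,fx=2,fy=2); im=np.zeros((540,800,3),np.uint8); im[:400]=np.hstack([a,b]); im[405:405+130,:174]=mm[...,None]; cv2.imwrite('pics/knob.png',im)
E
```

```text
campos [ 463.   20. 1455.]
[[145, 126, 136], [142, 126, 135], [154, 129, 133], [156, 129, 132], [132, 131, 133], [113, 129, 131], [106, 129, 132], [125, 129, 132], [152, 129, 133], [146, 128, 132], [151, 126, 135], [157, 125, 136]]
[ 190  184   79   55 2100]
((539.8206787109375, 116.57211303710938), (270.0373229980469, 110.52169036865234), 66.61251068115234) [[435.5, 14.600000381469727], [536.9000244140625, -29.299999237060547], [644.0999755859375, 218.60000610351562], [542.7000122070312, 262.3999938964844]]
58 [571.9 193.4  58. ]
70 [570.9 191.9  70. ]
80 [570.2 190.6  80. ]
88 [569.5 189.6  88. ]
```

View pics/knob.png

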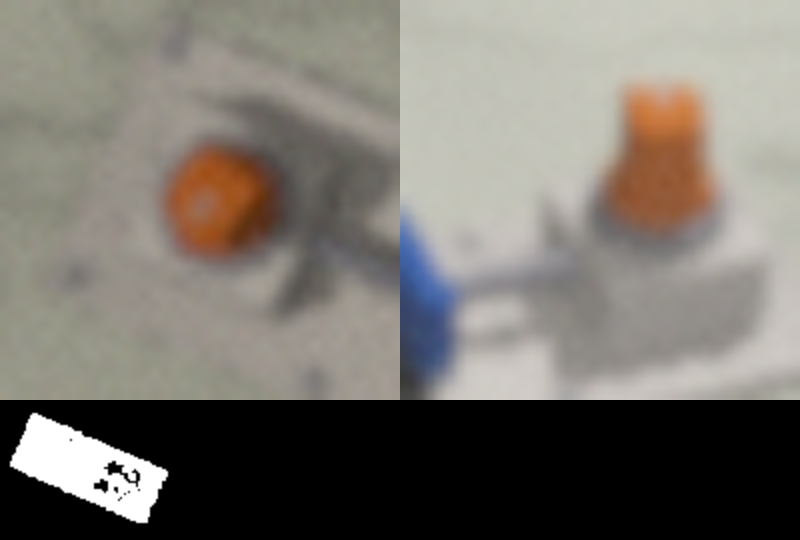

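The knob crop shows the white line on the grip's top at about (205,207) in the left panel. The plate fits at 270 x 110.5 mm, yaw 66.6°, which matches the given size. Next I'll measure the knob's axis and yaw.

```bash
python3 - <<'E'
from h import *
fr={n:[optics.get_image(n) for _ in range(8)] for n in('scene','top')}
k=np.array([571.5,190.5]); 
for n,ds in fr.items():
    d=ds[0]; F=np.mean([x['frame'].astype(float) for x in ds],0)
    hs=cv2.cvtColor(F.astype(np.uint8),cv2.COLOR_RGB2HSV)
    for z in(58,88): print(n,z,proj(d,[*k,z]).round(1))
    u,v=proj(d,[*k,88 if n=='scene' else 75]).round().astype(int)
    print(n,'origin',u-8,v-8); print('R-B/S');print(hs[v-8:v+9,u-8:u+9,1]); print(hs[v-8:v+9,u-8:u+9,2])
    print(onz(d,(290.8,165.3),88)) if n=='scene' else 0
E
```

```text
scene 58 [290.3 171.9]
scene 88 [290.9 164.7]
scene origin 283 157
R-B/S
[[ 14  14  14  14  14  13  13  14  14  14  13  13  13  13  14  14  14]
 [ 14  14  13  14  14  14  14  14  14  14  13  13  14  14  13  14  14]
 [ 14  14  14  14  14  14  13  13  14  14  13  13  14  14  14  16  14]
 [ 14  14  14  14  14  14  14  14  14  14  14  13  14  14  13  13  13]
 [ 16  14  13  13  14  14  14  15  14  15  14  14  13  14  14  14  14]
 [ 14  14  14  16  21  26  28  25  25  27  27  25  18  14  14  14  13]
 [ 14  14  14  21  41  58  63  54  49  59  64  49  27  17  14  13  14]
 [ 13  14  17  27  64 107 115  95  83 103 116  86  41  18  14  14  14]
 [ 14  14  16  27  78 143 158 136 123 141 154 117  59  24  15  14  14]
 [ 13  14  16  26  77 153 175 168 162 168 169 135  72  28  15  13  14]
 [ 14  14  16  24  71 152 177 179 175 176 172 142  75  29  14  13  14]
 [ 16  14  15  26  65 146 172 172 176 173 168 136  71  25  14  14  14]
 [ 13  14  20  32  72 144 164 168 170 167 160 128  66  25  14  14  14]
 [ 14  17  27  50  96 149 164 164 163 164 160 127  66  30  17  14  16]
 [ 14  21  42  77 122 155 162 164
[... 3212 characters left out ...]
143 137 147 159 161 162 161 161 160 152 131 103  85  79  89]
 [151 150 145 141 153 161 162 160 160 162 161 152 130 100  85  79  86]
 [153 153 146 142 154 161 159 156 159 162 153 136 109  91  84  77  84]
 [154 156 146 140 150 157 157 155 159 157 142 115  94  88  85  78  83]
 [157 159 149 139 143 156 158 158 158 147 121  99  92  90  82  78  83]
 [159 161 154 141 137 149 157 158 153 134 104  95  98  94  88  88  92]
 [158 161 159 148 136 139 147 149 143 123 104 102 103 101 108 112 111]
 [152 156 159 151 142 135 135 136 133 124 114 107 108 116 132 136 122]
 [149 149 153 151 150 146 137 129 127 125 119 119 124 135 148 143 117]
 [150 148 147 147 148 148 143 140 138 136 136 143 150 154 153 135 106]]
```

```bash
cat >> h.py <<'E'
def go(p,yaw=None,o=None):
    """shift and turn in tool axes to world TCP p with tool y at yaw deg, tool down"""
    o=o or status.get_obs(); R=cv2.Rodrigues(np.array(o['orientation']))[0]
    s=R.T@(np.array(p)-o['ee_pos'])
    cur=np.degrees(np.arctan2(R[1,1],R[0,1])); yaw=cur if yaw is None else yaw
    y=np.array([np.cos(np.radians(yaw)),np.sin(np.radians(yaw)),0]); z=np.array([0,0,-1.]); G=np.c_[np.cross(y,z),y,z]
    r=cv2.Rodrigues(R.T@G)[0].ravel()
    print('shift',s.round(1),'turn',r.round(3),'yaw now',cur.round(1)); 
def st():
    o=status.get_obs(); print({k:np.round(o[k],2).tolist() for k in('t','ee_pos','ft_force','moment','width','grasp_force','qpos')})
E
python3 - <<'E'
from h import *
go([470,120,250],5);go([461.7,-223,190],-62); go([461.7,-223,72],-62)
E
```

```text
shift [-406.6 -360.5   -8.3] turn [ 0.    -0.     1.157] yaw now 71.3
shift [-508.9 -688.    51.7] turn [ 0.    -0.     2.326] yaw now 71.3
shift [-508.9 -688.   169.7] turn [ 0.    -0.     2.326] yaw now 71.3
```

```bash
python3 -m inch '[[[-407,-361,-8,0,0,1.157,100],[-407,-361,-8,0,0,1.157,100],[-407,-361,-8,0,0,1.157,100],[-407,-361,-8,0,0,1.157,100],[-407,-361,-8,0,0,1.157,100],[-407,-361,-8,0,0,1.157,100],[-407,-361,-8,0,0,1.157,100],[-407,-361,-8,0,0,1.157,100],[-407,-361,-8,0,0,1.157,100],[-407,-361,-8,0,0,1.157,100],[-509,-688,52,0,0,2.326,100],[-509,-688,52,0,0,2.326,100],[-509,-688,52,0,0,2.326,100],[-509,-688,52,0,0,2.326,100],[-509,-688,52,0,0,2.326,100],[-509,-688,52,0,0,2.326,100],[-509,-688,52,0,0,2.326,100],[-509,-688,52,0,0,2.326,100],[-509,-688,52,0,0,2.326,100],[-509,-688,52,0,0,2.326,100]]]'; python3 -c "
from h import *
st();go([461.7,-223,190],-62);go([461.7,-223,72],-62)"
```

```text
t: 3.2
ee_pos: [461.5, -223.5, 189.4]
orientation: [-3.048, -0.759, 0.001]
ft_force: [0.3, 0.7, 0.1]
width: 88.0
grasp_force: 0.0
{'t': 3.2, 'ee_pos': [461.46, -223.52, 189.44], 'ft_force': [0.33, 0.7, 0.07], 'moment': [-0.06, 0.13, -0.01], 'width': 88.03, 'grasp_force': 0.0, 'qpos': [-0.47, 0.33, 1.92, 0.0, 0.89, 0.61]}
shift [ 0.5 -0.4 -0.6] turn [-0.001  0.    -0.001] yaw now -62.0
shift [  0.5  -0.3 117.4] turn [-0.001  0.    -0.001] yaw now -62.0
```

```bash
python3 -m inch '[[[0,0,30,0,0,0,100],[0,0,60,0,0,0,100],[0,0,90,0,0,0,100],[0,0,110,0,0,0,100],[0,0,118,0,0,0,100],[0,0,118,0,0,0,100],[0,0,118,0,0,0,40],[0,0,118,0,0,0,40],[0,0,118,0,0,0,40],[0,0,118,0,0,0,40],[0,0,118,0,0,0,40],[0,0,118,0,0,0,40],[0,0,118,0,0,0,40]]]'
```

```text
t: 4.5
ee_pos: [462.3, -223.4, 72.5]
orientation: [3.048, 0.76, 0.002]
ft_force: [0.1, 0.5, 6.8]
width: 61.7
grasp_force: 30.0
```

```bash
python3 -m inch '[[[0,0,-20,0,0,0,40],[0,0,-60,0,0,0,40],[0,0,-100,0,0,0,40],[0,0,-135,0,0,0,40],[0,0,-135,0,0,0,40]]]'; python3 -c "
from h import *
st();go([518.2,66.5,200],-62);go([518.2,66.5,84.5],-62)
for n in ('top','scene'):
  d=optics.get_image(n)
  o=status.get_obs()
  for b in blobs(d,(22,120,90),(33,255,255),30): print(n,b[0],b[1])
  print(proj(d,o['ee_pos']+[0,0,28]))
"
```

```text
t: 5.0
ee_pos: [464.2, -224.3, 211.2]
orientation: [3.043, 0.759, 0.01]
ft_force: [0.4, -1.2, -2.3]
width: 61.7
grasp_force: 30.0
{'t': 5.0, 'ee_pos': [464.18, -224.34, 211.19], 'ft_force': [0.35, -1.17, -2.27], 'moment': [-0.07, 0.1, -0.03], 'width': 61.69, 'grasp_force': 30.0, 'qpos': [-0.47, 0.3, 1.9, -0.0, 0.93, 0.61]}
shift [ 184.2 -231.5   10.5] turn [ 0.007 -0.005  0.   ] yaw now -62.0
shift [ 183.6 -232.3  126. ] turn [ 0.007 -0.005  0.   ] yaw now -62.0
[336.03866324 233.2785799 ]
scene [163.6 165.5] [155, 156, 16, 18, 160]
scene [129.8 253.7] [119, 248, 21, 10, 56]
scene [156.9 285.5] [146, 280, 21, 9, 57]
[159.00096971 162.43742744]
```

```bash
python3 -m inch '[[[25,-30,0,0,0,0,40],[55,-70,0,0,0,0,40],[85,-108,0,0,0,0,40],[116,-146,0,0,0,0,40],[147,-185,0,0,0,0,40],[170,-214,0,0,0,0,40],[184,-231,5,0,0,0,40],[184,-231,10,0,0,0,40],[184,-231,10,0,0,0,40],[184,-231,10,0,0,0,40]]]'; python3 -c "
from h import *
st();go([518.2,66.5,200],-62);go([518.2,66.5,84.5],-62)
T=optics.get_image('top');S=optics.get_image('scene');o=status.get_obs()
for n,d in(('top',T),('scene',S)):
  for b in blobs(d,(22,120,90),(33,255,255),30): print(n,b[0],b[1])
  print(proj(d,o['ee_pos']+[0,0,20]),proj(d,o['ee_pos']-[0,0,72]))
im=np.hstack([cv2.resize(T['frame'][165:265,190:290],(400,400),interpolation=2),cv2.resize(S['frame'][110:210,210:310],(400,400),interpolation=2)]);cv2.imwrite('pics/hold.png',im[:,:,::-1])
"
```

```text
t: 6.1
ee_pos: [514.8, 66.3, 195.5]
orientation: [-3.048, -0.759, 0.004]
ft_force: [0.4, 1.0, -1.8]
width: 61.7
grasp_force: 30.0
{'t': 6.1, 'ee_pos': [514.79, 66.32, 195.48], 'ft_force': [0.39, 1.02, -1.8], 'moment': [-0.03, 0.18, -0.0], 'width': 61.7, 'grasp_force': 30.0, 'qpos': [0.11, 0.33, 1.9, -0.0, 0.91, 1.19]}
shift [ 3.1  1.4 -4.5] turn [-0.001  0.003 -0.001] yaw now -62.0
shift [  3.4   1.5 111. ] turn [-0.001  0.003 -0.001] yaw now -62.0
[240.49705246 215.70737025] [241.53125261 216.88967667]
scene [257.5 140.2] [252, 134, 11, 12, 69]
scene [130.6 253.3] [119, 246, 21, 11, 59]
scene [156.9 285.5] [146, 280, 21, 9, 58]
[252.47915341 138.26443034] [252.19232924 162.98684491]
```

View pics/hold.png

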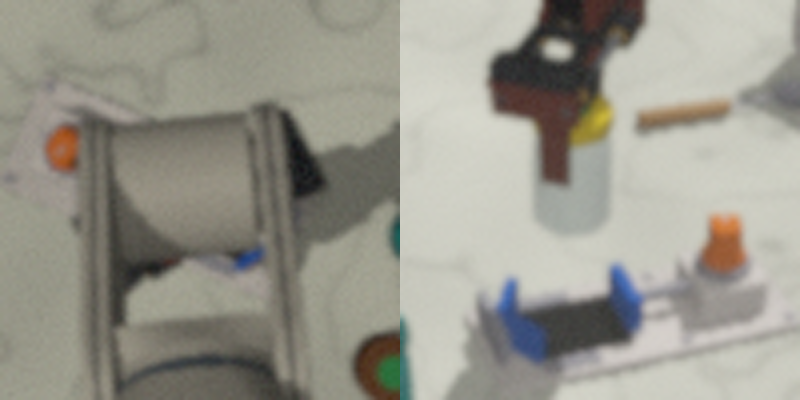

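The jar hangs upright in the fingers. Its glass spans columns 535 to 610 of the crop, centred on the TCP. The bed lies below it at about (575,325). Lowering now.

```bash
python3 -m inch '[[[3,1,20,0,0,0,40],[3,1,45,0,0,0,40],[3,1,70,0,0,0,40],[3,1,90,0,0,0,40],[3,1,100,0,0,0,40],[3,1,103,0,0,0,40],[3,1,103,0,0,0,40],[3,1,103,0,0,0,40],[3,1,103,0,0,0,40]]]';python3 -c "
from h import *
st();go([518.2,66.5,84.5],-62)"
```

```text
t: 7.1
ee_pos: [519.6, 67.8, 94.6]
orientation: [3.048, 0.76, 0.003]
ft_force: [-0.4, 0.1, -0.9]
width: 61.7
grasp_force: 30.0
{'t': 7.1, 'ee_pos': [519.6, 67.84, 94.64], 'ft_force': [-0.37, 0.09, -0.94], 'moment': [-0.09, 0.17, 0.01], 'width': 61.67, 'grasp_force': 30.0, 'qpos': [0.11, 0.5, 1.94, -0.0, 0.7, 1.19]}
shift [-1.9  0.5 10.1] turn [ 0.001 -0.002  0.   ] yaw now -62.0
```

```bash
python3 -m inch '[[[-1,0,3,0,0,0,40],[-1,0,6,0,0,0,40],[-1,0,7,0,0,0,40],[-1,0,8,0,0,0,40],[-1,0,8.5,0,0,0,40],[-1,0,8.5,0,0,0,40]]]';python3 -c "
from h import *
st()"
```

```text
t: 7.7
ee_pos: [518.0, 67.3, 85.0]
orientation: [-3.048, -0.76, 0.0]
ft_force: [0.0, 0.8, -1.4]
width: 61.5
grasp_force: 30.0
{'t': 7.7, 'ee_pos': [517.97, 67.33, 85.04], 'ft_force': [0.04, 0.79, -1.37], 'moment': [-0.09, 0.19, -0.06], 'width': 61.45, 'grasp_force': 30.0, 'qpos': [0.11, 0.52, 1.95, -0.0, 0.68, 1.19]}
```

```bash
python3 -m inch '[[[0,0,0.5,0,0,0,40],[0,0,1,0,0,0,40],[0,0,1,0,0,0,40]]]'; python3 -m inch '[[[0,0,0.5,0,0,0,40],[0,0,1,0,0,0,40],[0,0,1,0,0,0,40]]]'
```

```text
t: 8.0
ee_pos: [518.1, 67.4, 84.5]
orientation: [3.048, 0.76, 0.0]
ft_force: [-1.9, -0.8, 2.9]
width: 61.8
grasp_force: 30.0
t: 8.3
ee_pos: [518.2, 67.3, 84.4]
orientation: [3.048, 0.76, 0.001]
ft_force: [-4.2, -1.6, 15.9]
width: 62.0
grasp_force: 30.0
```

```bash
python3 -m inch '[[[0,0,-0.8,0,0,0,40],[0,0,-0.8,0,0,0,75],[0,0,-0.8,0,0,0,85],[0,0,-0.8,0,0,0,100],[0,0,-0.8,0,0,0,100],[0,0,-0.8,0,0,0,100],[0,0,-30,0,0,0,100],[0,0,-70,0,0,0,100],[0,0,-110,0,0,0,100],[0,0,-115,0,0,0,100]]]'; python3 -c "
from h import *
st();go([571.5,190.5,180],153);go([571.5,190.5,81],153)
o=status.get_obs();S=optics.get_image('scene')
im=cv2.resize(S['frame'][110:210,210:310],(600,600),interpolation=2);cv2.imwrite('pics/placed.png',im[:,:,::-1])
b=[b for b in blobs(S,(22,120,90),(33,255,255),30) if b[0][0]>200]; g=[g for g in blobs(S,(45,80,50),(78,255,255),8) if g[0][0]>225]
for x in b+g: print(x[0],x[1],onz(S,x[0],112))
"
```

```text
t: 9.3
ee_pos: [520.7, 67.6, 202.6]
orientation: [3.047, 0.76, 0.012]
ft_force: [-0.5, -0.7, 0.5]
width: 88.0
grasp_force: 0.0
{'t': 9.3, 'ee_pos': [520.74, 67.65, 202.62], 'ft_force': [-0.48, -0.66, 0.5], 'moment': [-0.02, 0.13, 0.01], 'width': 87.97, 'grasp_force': 0.0, 'qpos': [0.11, 0.33, 1.89, 0.0, 0.92, 1.19]}
shift [102.3 -84.7  23.1] turn [-0.008 -0.007  2.531] yaw now -62.0
shift [101.6 -85.  122.1] turn [-0.008 -0.007  2.531] yaw now -62.0
[253.4 169. ] [245, 163, 18, 13, 146] [529.54766676  58.63755846 112.        ]
[291.3   2.7] [287, 0, 11, 9, 55] [-849.85059063 1719.47966762  112.        ]
[253.5 166.9] [251, 166, 6, 3, 16] [521.45747938  66.50502984 112.        ]
```

View pics/placed.png

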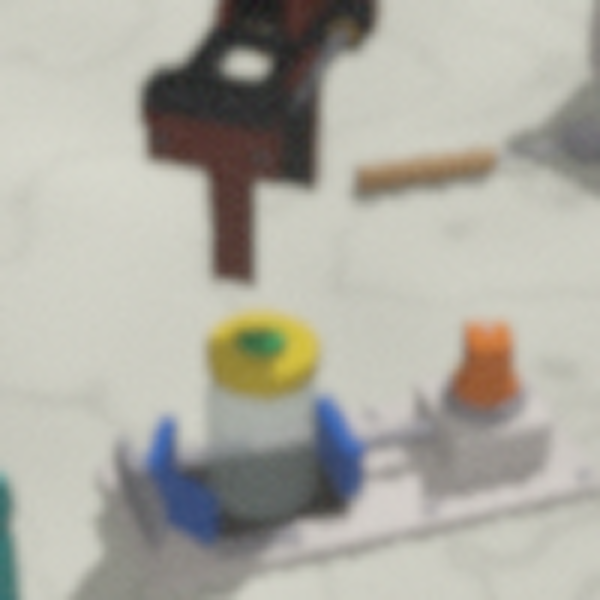

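The jar now stands upright on the bed, lid at (263,355), between the stop at (180,480) and the jaw at (340,445), with clearance on both sides. Next is the knob. The 215° re-orientation has to go counter-clockwise to stay inside joint 6's range.

```bash
python3 -m inch '[[[40,-33,0,0,0,-1.9,100],[80,-66,0,0,0,-1.9,100],[102,-85,0,0,0,-1.9,100],[102,-85,20,0,0,-1.9,100],[102,-85,20,0,0,-1.9,100],[102,-85,20,0,0,-1.9,100],[102,-85,20,0,0,-1.9,100],[102,-85,20,0,0,-1.9,100],[102,-85,20,0,0,-1.9,100],[102,-85,20,0,0,-1.9,100],[102,-85,20,0,0,-1.9,100],[102,-85,20,0,0,-1.9,100],[102,-85,20,0,0,-1.9,100]]]'; python3 -m inch '[[[0,0,0,0,0,-1.85,100],[0,0,0,0,0,-1.85,100],[0,0,0,0,0,-1.85,100],[0,0,0,0,0,-1.85,100],[0,0,0,0,0,-1.85,100],[0,0,0,0,0,-1.85,100],[0,0,0,0,0,-1.85,100],[0,0,0,0,0,-1.85,100],[0,0,0,0,0,-1.85,100],[0,0,0,0,0,-1.85,100],[0,0,0,0,0,-1.85,100],[0,0,0,0,0,-1.85,100],[0,0,0,0,0,-1.85,100],[0,0,0,0,0,-1.85,100],[0,0,0,0,0,-1.85,100]]]';python3 -c "
from h import *
st();go([571.5,190.5,81],153)"
```

```text
t: 10.65
ee_pos: [567.2, 190.0, 176.2]
orientation: [-1.146, -2.923, 0.003]
ft_force: [0.1, 0.7, -0.1]
width: 87.4
grasp_force: 0.0
t: 12.15
ee_pos: [567.5, 190.1, 177.0]
orientation: [1.635, -2.68, -0.001]
ft_force: [0.1, -0.3, 0.2]
width: 88.2
grasp_force: 0.0
{'t': 12.15, 'ee_pos': [567.55, 190.09, 176.95], 'ft_force': [0.14, -0.26, 0.2], 'moment': [0.03, 0.04, -0.04], 'width': 88.19, 'grasp_force': 0.0, 'qpos': [0.3, 0.47, 1.73, 0.0, 0.94, -2.36]}
shift [-2.3 -3.5 95.9] turn [ 0.001 -0.001 -0.004] yaw now 152.8
```

```bash
python3 -m inch '[[[-2,-4,25,0,0,0,100],[-2,-4,50,0,0,0,100],[-2,-4,75,0,0,0,100],[-2,-4,90,0,0,0,100],[-2,-4,96,0,0,0,100],[-2,-4,96,0,0,0,100],[-2,-4,96,0,0,0,60],[-2,-4,96,0,0,0,45],[-2,-4,96,0,0,0,35],[-2,-4,96,0,0,0,30],[-2,-4,96,0,0,0,30],[-2,-4,96,0,0,0,30]]]';python3 -c "
from h import *
st()"
```

```text
t: 13.35
ee_pos: [572.7, 190.3, 82.3]
orientation: [-1.638, 2.68, -0.0]
ft_force: [0.3, -0.8, -0.1]
width: 43.7
grasp_force: 0.0
{'t': 13.35, 'ee_pos': [572.68, 190.27, 82.35], 'ft_force': [0.34, -0.78, -0.07], 'moment': [0.06, 0.08, 0.01], 'width': 43.67, 'grasp_force': 0.0, 'qpos': [0.3, 0.61, 1.76, -0.0, 0.77, -2.37]}
```

```bash
python3 -m inch '[[[0,0,0,0,0,0,20],[0,0,0,0,0,0,15],[0,0,0,0,0,0,10],[0,0,0,0,0,0,10],[0,0,0,0,0,0,0],[0,0,0,0,0,0,0],[0,0,0,0,0,0,0]]]';python3 -c "
from h import *
st()"
```

```text
t: 14.05
ee_pos: [572.5, 190.3, 82.2]
orientation: [1.638, -2.68, -0.0]
ft_force: [-1.6, 1.2, 1.2]
width: 28.4
grasp_force: 27.9
{'t': 14.05, 'ee_pos': [572.48, 190.28, 82.16], 'ft_force': [-1.59, 1.16, 1.24], 'moment': [0.23, 0.3, -0.21], 'width': 28.44, 'grasp_force': 27.94, 'qpos': [0.3, 0.61, 1.76, 0.0, 0.77, -2.37]}
```

```bash
python3 -m inch '[[[0,0,0,0,0,0.05,0],[0,0,0,0,0,0.1,0],[0,0,0,0,0,0.15,0],[0,0,0,0,0,0.2,0],[0,0,0,0,0,0.3,0],[0,0,0,0,0,0.4,0],[0,0,0,0,0,0.5,0]]]';python3 -c "
from h import *
st()"
```

```text
t: 14.75
ee_pos: [572.2, 190.2, 82.2]
orientation: [0.92, -3.003, 0.0]
ft_force: [-3.4, 0.7, 2.7]
width: 26.0
grasp_force: 29.8
{'t': 14.75, 'ee_pos': [572.24, 190.23, 82.22], 'ft_force': [-3.38, 0.74, 2.69], 'moment': [0.33, 0.51, 0.25], 'width': 26.01, 'grasp_force': 29.83, 'qpos': [0.3, 0.61, 1.76, -0.0, 0.77, -1.86]}
```

```bash
python3 -m inch '[[[0,0,0,0,0,0.1,0],[0,0,0,0,0,0.2,0],[0,0,0,0,0,0.3,0],[0,0,0,0,0,0.4,0],[0,0,0,0,0,0.5,0],[0,0,0,0,0,0.5,0]]]'; python3 -c "
from h import *
st()";python3 -m inch '[[[0,0,0,0,0,0.1,0],[0,0,0,0,0,0.2,0],[0,0,0,0,0,0.2,0]]]'; python3 -c "
from h import *
st()"
```

```text
t: 15.35
ee_pos: [572.2, 190.4, 82.2]
orientation: [0.152, -3.137, 0.0]
ft_force: [-3.2, 1.8, 3.6]
width: 25.8
grasp_force: 29.8
{'t': 15.35, 'ee_pos': [572.17, 190.43, 82.21], 'ft_force': [-3.22, 1.77, 3.6], 'moment': [0.49, 0.7, 0.11], 'width': 25.77, 'grasp_force': 29.82, 'qpos': [0.3, 0.61, 1.76, 0.0, 0.77, -1.37]}
t: 15.65
ee_pos: [572.2, 190.5, 82.2]
orientation: [-0.158, -3.137, -0.0]
ft_force: [-3.8, 3.7, 3.5]
width: 25.4
grasp_force: 29.8
{'t': 15.65, 'ee_pos': [572.21, 190.51, 82.19], 'ft_force': [-3.82, 3.66, 3.49], 'moment': [0.68, 0.78, 0.2], 'width': 25.42, 'grasp_force': 29.82, 'qpos': [0.3, 0.61, 1.76, 0.0, 0.77, -1.17]}
```

```bash
m(){ python3 -c "
from h import *
o=status.get_obs();print(round(o['t'],2),np.round(o['ft_force'],1),np.round(o['moment'],2),round(o['width'],1),round(o['qpos'][5],3))"; }
python3 -m inch '[[[0,0,0,0,0,0.07,0],[0,0,0,0,0,0.14,0]]]'>/dev/null;m
python3 -m inch '[[[0,0,0,0,0,0.07,0],[0,0,0,0,0,0.14,0]]]'>/dev/null;m
python3 -m inch '[[[0,0,0,0,0,0.07,0]]]'>/dev/null;m
python3 -m inch '[[[0,0,0,0,0,0.07,0]]]'>/dev/null;m
python3 -m inch '[[[0,0,0,0,0,0.07,0]]]'>/dev/null;m
```

```text
15.85 [-3.3  4.1  3.4] [0.75 0.75 0.27] 25.7 -1.03
16.05 [-3.5  4.8  3.2] [0.79 0.76 0.24] 26.2 -0.889
16.15 [-3.8  4.5  3.2] [0.83 0.78 0.27] 25.8 -0.82
16.25 [-5.   4.1  2.6] [0.78 0.76 0.28] 25.7 -0.749
16.35 [-4.4  3.9  4.2] [0.84 0.72 0.25] 26.0 -0.679
```

```bash
cat > m.sh <<'E'
python3 -c "
from h import *
o=status.get_obs();print(round(o['t'],2),np.round(o['ft_force'],1),np.round(o['moment'],2),round(o['width'],1),round(o['qpos'][5],3))"
E
for i in 1; do python3 -m inch '[[[0,0,0,0,0,0.07,0]]]'>/dev/null;. ./m.sh
python3 -m inch '[[[0,0,0,0,0,0.07,0]]]'>/dev/null;. ./m.sh
python3 -m inch '[[[0,0,0,0,0,0.07,0]]]'>/dev/null;. ./m.sh
python3 -m inch '[[[0,0,0,0,0,0.07,0]]]'>/dev/null;. ./m.sh
python3 -m inch '[[[0,0,0,0,0,0.07,0]]]'>/dev/null;. ./m.sh; done
```

```text
16.45 [-3.9  5.5  4.7] [0.85 0.7  0.31] 25.9 -0.609
16.55 [-3.5  3.9  3.2] [0.88 0.69 0.28] 25.4 -0.539
16.65 [-4.1  4.5  2.5] [0.82 0.7  0.29] 26.1 -0.469
16.75 [-2.9  4.9  2.5] [0.87 0.71 0.25] 26.1 -0.399
16.85 [-2.9  5.1  3.7] [0.89 0.74 0.27] 26.0 -0.329
```

```bash
python3 -m inch '[[[0,0,0,0,0,0.07,0]]]'>/dev/null;. ./m.sh
python3 -m inch '[[[0,0,0,0,0,0.07,0]]]'>/dev/null;. ./m.sh
python3 -m inch '[[[0,0,0,0,0,0.07,0]]]'>/dev/null;. ./m.sh
python3 -m inch '[[[0,0,0,0,0,0.07,0]]]'>/dev/null;. ./m.sh
python3 -m inch '[[[0,0,0,0,0,0.07,0]]]'>/dev/null;. ./m.sh
```

```text
16.95 [-3.4  4.   2.4] [0.88 0.68 0.24] 25.8 -0.259
17.05 [-3.7  5.1  2.4] [0.84 0.69 0.22] 26.0 -0.189
17.15 [-2.2  5.1  2.5] [0.84 0.7  0.27] 25.8 -0.119
17.25 [-3.4  5.2  2.2] [0.92 0.69 0.25] 25.6 -0.049
17.35 [-3.5  6.2  3.3] [0.92 0.61 0.31] 26.1 0.021
```

```bash
python3 -m inch '[[[0,0,0,0,0,0.07,0]]]'>/dev/null;. ./m.sh
python3 -m inch '[[[0,0,0,0,0,0.07,0]]]'>/dev/null;. ./m.sh
python3 -m inch '[[[0,0,0,0,0,0.07,0]]]'>/dev/null;. ./m.sh
python3 -m inch '[[[0,0,0,0,0,0.07,0]]]'>/dev/null;. ./m.sh
python3 -m inch '[[[0,0,0,0,0,0.07,0]]]'>/dev/null;. ./m.sh
```

```text
17.45 [-1.8  5.7  2.3] [0.9  0.64 0.2 ] 26.0 0.091
17.55 [-2.5  4.9  2. ] [0.93 0.61 0.31] 25.6 0.161
17.65 [-2.5  4.9  1.8] [0.88 0.63 0.22] 26.0 0.231
17.75 [-2.   5.1  2.3] [0.87 0.63 0.3 ] 26.0 0.301
17.85 [-2.7  4.2  2.5] [0.85 0.63 0.34] 25.7 0.371
```

```bash
python3 -m inch '[[[0,0,0,0,0,0.07,0]]]'>/dev/null;. ./m.sh
python3 -m inch '[[[0,0,0,0,0,0.07,0]]]'>/dev/null;. ./m.sh
python3 -m inch '[[[0,0,0,0,0,0.07,0]]]'>/dev/null;. ./m.sh
python3 -m inch '[[[0,0,0,0,0,0.07,0]]]'>/dev/null;. ./m.sh
python3 -m inch '[[[0,0,0,0,0,0.07,0]]]'>/dev/null;. ./m.sh
python3 - <<'E'
from h import *
S=optics.get_image('scene');im=cv2.resize(S['frame'][130:210,220:300],(600,600),interpolation=2);cv2.imwrite('pics/turn.png',im[:,:,::-1])
for c,*_ in blobs(S,(45,80,50),(78,255,255),8):
    if c[1]>100 and c[0]>225: print(onz(S,c,112))
E
```

```text
17.95 [-2.   5.1  2.1] [0.89 0.61 0.22] 26.0 0.441
18.05 [-3.   4.5  2.1] [0.92 0.64 0.34] 25.6 0.511
18.15 [-2.2  5.3  1.9] [0.88 0.59 0.22] 25.9 0.581
18.25 [-3.   5.   2.6] [0.8  0.53 0.27] 25.7 0.65
18.35 [-2.1  4.2  1.2] [0.89 0.49 0.25] 25.5 0.721
[511.68085697  48.22903536 112.        ]
```

View pics/turn.png

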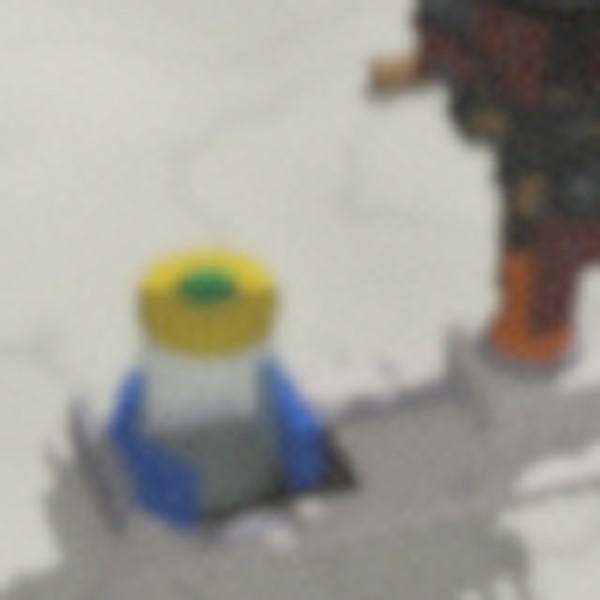

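The jar is upright, lid at (207,300), with the jaw at (295,420) pushing it. It has moved about 20 mm and is almost in the vee. I'll continue in small steps.

```bash
python3 -m inch '[[[0,0,0,0,0,0.07,0]]]'>/dev/null;. ./m.sh
python3 -m inch '[[[0,0,0,0,0,0.07,0]]]'>/dev/null;. ./m.sh
python3 -m inch '[[[0,0,0,0,0,0.07,0]]]'>/dev/null;. ./m.sh
python3 -m inch '[[[0,0,0,0,0,0.07,0]]]'>/dev/null;. ./m.sh
```

```text
18.5 [-2.8  4.5  1.9] [0.8  0.56 0.26] 26.1 0.789
18.6 [-1.9  4.7  1.3] [0.85 0.52 0.43] 26.1 0.86
18.7 [-1.2  5.3  2.4] [0.82 0.56 0.58] 26.1 0.93
18.8 [-1.8  4.2  1.9] [0.74 0.47 0.45] 25.4 1.0
```

The torque rose at q6 ≈ 0.84 and peaked near 0.93. The first click is therefore due at about 1.18 and the second at about 1.57.

```bash
python3 -m inch '[[[0,0,0,0,0,0.07,0]]]'>/dev/null;. ./m.sh
python3 -m inch '[[[0,0,0,0,0,0.07,0]]]'>/dev/null;. ./m.sh
python3 -m inch '[[[0,0,0,0,0,0.06,0]]]'>/dev/null;. ./m.sh
python3 -m inch '[[[0,0,0,0,0,0.05,0]]]'>/dev/null;. ./m.sh
python3 -m inch '[[[0,0,0,0,0,0.02,0],[0,0,0,0,0,0.02,0]]]'>/dev/null;. ./m.sh
```

```text
18.9 [-2.4  3.6  1.2] [0.74 0.48 0.1 ] 26.0 1.071
19.0 [-1.7  3.7  1.6] [0.65 0.49 0.05] 25.8 1.141
19.1 [-2.3  3.7  1.3] [0.69 0.44 0.13] 26.0 1.201
19.2 [-1.1  3.6  0.4] [0.77 0.48 0.39] 25.9 1.25
19.4 [-0.6  5.5  1.4] [0.97 0.4  0.32] 25.8 1.27
```

The torque fell to about 0.05 and rose again past 1.20, so the first click has come. I'll let go, lift and check.

```bash
python3 -m inch '[[[0,0,0,0,0,0,40],[0,0,0,0,0,0,70],[0,0,0,0,0,0,70],[0,0,0,0,0,0,70],[0,0,-20,0,0,0,70],[0,0,-50,0,0,0,70],[0,0,-90,0,0,0,70],[0,0,-130,0,0,0,70],[0,0,-160,0,0,0,70],[-50,0,-160,0,0,0,70],[-100,0,-160,0,0,0,70],[-150,0,-160,0,0,0,70],[-150,0,-160,0,0,0,70],[-150,0,-160,0,0,0,70]]]'; python3 - <<'E'
from h import *
st()
S=optics.get_image('scene');T=optics.get_image('top')
im=np.hstack([cv2.resize(d[:,:,::-1],(400,400),interpolation=2) for d in (S['frame'][140:210,230:300],T['frame'][175:245,195:265])]);cv2.imwrite('pics/end.png',im)
for c,*_ in blobs(S,(45,80,50),(78,255,255),8):
    if c[1]>100 and c[0]>225: print(onz(S,c,112))
E
```

```text
t: 20.8
ee_pos: [448.4, 105.2, 242.7]
orientation: [3.002, 0.925, 0.002]
ft_force: [-0.4, -0.5, -0.2]
width: 61.8
grasp_force: 0.0
{'t': 20.8, 'ee_pos': [448.42, 105.17, 242.69], 'ft_force': [-0.44, -0.47, -0.22], 'moment': [-0.03, 0.12, 0.02], 'width': 61.8, 'grasp_force': 0.0, 'qpos': [0.2, 0.18, 1.98, -0.0, 0.98, 1.18]}
[510.64475364  47.87358424 112.        ]
```

View pics/end.png

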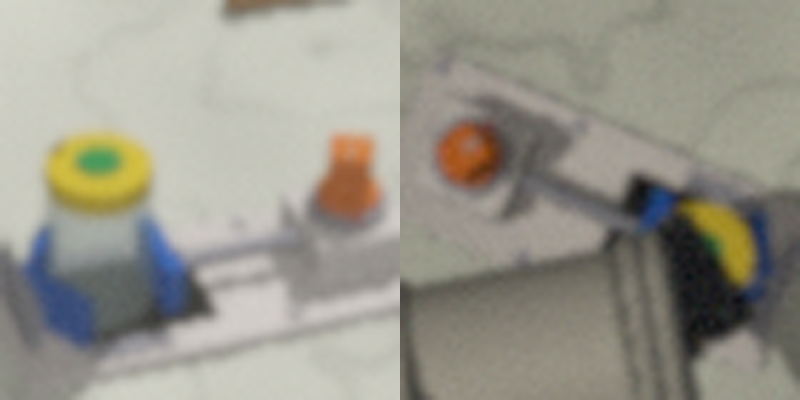

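The jar is clamped upright, lid at (98,170), held by the vee and the jaw. The gripper is clear of everything. The knob's white line is at (480,145), pointing up and to the right. As a last check I'll measure that line's direction: about -55° if the knob clicked, about -32° if it sprang back.

```bash
python3 - <<'E'
from h import *
ds=[optics.get_image('top') for _ in range(8)];d=ds[0]
F=np.mean([x['frame'].astype(float) for x in ds],0).astype(np.uint8);s=cv2.cvtColor(F,cv2.COLOR_RGB2HSV)[...,1].astype(float)
u,v=proj(d,[571.8,190.5,88]);print(u,v)
yy,xx=np.mgrid[:s.shape[0],:s.shape[1]];near=np.hypot(xx-u,yy-v)<3.5
w=np.where(near,np.clip(185-s,0,None),0);c=np.array([(w*xx).sum(),(w*yy).sum()])/w.sum();p=onz(d,c,88);print(c,p,np.degrees(np.arctan2(p[1]-190.5,p[0]-571.8)))
print(s[196:207,200:213].astype(int))
E
```

```text
205.661605307928 200.64047056872732
[206.72505092 199.69246436] [575.06779508 186.91856753  88.        ] -47.62183645590973
[[ 22  22  22  24  37  64  88  86  65  57  63  51  32]
 [ 21  21  27  54 100 139 165 160 140 123 108  73  30]
 [ 19  24  53 114 167 192 188 169 156 160 158 102  44]
 [ 23  45 105 165 196 185 154 126 127 156 184 141  76]
 [ 34  78 152 197 196 171 131 113 134 172 197 177 112]
 [ 36  92 167 207 202 182 154 148 171 199 206 194 129]
 [ 30  77 154 200 205 203 193 195 200 207 208 189 127]
 [ 25  66 140 190 211 209 204 207 207 209 202 179 113]
 [ 24  47 110 169 199 204 210 212 207 206 193 149  78]
 [ 21  27  70 133 178 195 203 213 189 181 161  98  36]
 [ 22  19  35  78 121 146 164 165 163 150 112  47  19]]
```

```bash
python3 -c "
from workcell import ctrl
print(ctrl.close_job())"
```

```text
the job is handed in; nothing more can be done
None
```

I handed the job in with the yellow-lidded jar clamped upright in the holder and the knob released at about 21 s; by the torque signature it clicked once, though the camera check of the knob's line (about -47°, against -55° clicked and -32° sprung back) only leaned that way.

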